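# Clear, close and clamp the blister card press

### The job

Take the amber tablet vial off the blister card in the open card press and stand it upright on a free spot inside the steel sheet pan, then press the press's hinged cover down until it snaps and stays shut, and last turn the red torque knob clockwise (seen from above) until it clicks past its detent and stays there. Leave the card lying in its nest, never tip the vial over, and do not knock over or push away the cups, second vial, carton, jar and white bottle that stand around.

Things in the scene. Friction and masses are not known exactly. Their poses are not given: they have to be found in the camera images.
- press: Card press, fixed: grey base plate 200 (x) x 262 (y) x 16 mm. Origin: centre of its underside, on the worktop; its front faces its own -x. Card nest centred at x -5, y +35 mm, rims 26 mm high; cover hinge behind it at x +77 mm; knob to the right of the nest, axis at x -20, y -92 mm. A catch block under the shut cover's tab is 26 mm high.
- card_nest (a point): Centre of the floor of the card nest, 16 mm above the worktop; axes as the press. The nest is 139 (y) x 80 (x) mm inside.
- press_hinge (a point): Middle of the cover's hinge axis, 34 mm above the worktop; axes as the press. The axis runs along the press's y.
- cover (a joint): Cover angle, rad: 0 shut (level), grows as it opens up and back, 1.57 upright, 1.75 fully open. Steel frame with clear pane, 8 mm thick, 160 mm wide, reaching 176 mm from the hinge axis with its tab. Stiff hinge (0.12 Nm): stays where left when well open; nearer shut a spring pushes it open (up to 0.6 Nm) until pressed past the detent at 0.2 to 0.3, where it snaps to 0 and stays.
- cover_tab (a point): Middle of the upper (outer) face of the red finger tab (30 x 60 x 8 mm) at the cover's free edge, 160 mm from the hinge axis; moves with the cover. z is the normal of the cover's outer face, -x points away from the hinge. When shut it is 38 mm above the worktop.
- knob (a joint): Knob angle in rad, grows clockwise seen from above: starts between 0 and 0.2, a spring resists (up to about 0.24 Nm with friction) up to the detent at about 0.95 and turns it back if let go before; past it the knob snaps on to its stop at 1.30 and stays.
- knob_grip (a point): Point on the knob's vertical axis at the height to grip, 76 mm above the worktop; turns with the knob. The grip is a red bar 70 mm long (along this point's y), 16 mm thick (along its x), 58 to 88 mm above the worktop, on a black disc of radius 28 mm. A steel tongue, 64 mm long along +y, 41 to 47 mm above the worktop, sweeps over the shut cover's right edge.
- vial: The vial to move: amber, open, part filled with tablets, 36 mm across and 84 mm high, about 45 g, standing on the card in the press. Origin: centre of its underside (23 mm above the worktop at the start).
- card: Blister card lying in the nest, 135 x 75 x 7 mm (long side along its x, across the front of the press), loose. Origin: centre of its underside.
- pan: Fixed stainless sheet pan with green mat, 378 (x) x 225 (y) mm, rim 22 mm high; inner floor 342 x 188 mm, 2 mm above the worktop. Origin: centre of its underside.
- cup_stack: Bystander in the pan: column of upturned paper cups, 38 mm across, 100 mm high. Origin: centre of its underside.
- vial_b: Bystander in the pan: another amber vial, 35 mm across, 82 mm high. Origin: centre of its underside.
- cup_trio: Bystander in the pan: three nested paper cups, 38 mm across, 35 mm high. Origin: centre of its underside.
- carton: Bystander left of the press: opened blue carton, 47 (x) x 140 (y) x 157 mm high. Origin: centre of its underside.
- jar: Bystander left of the press: amber jar with white lid, 68 mm across, 92 mm high. Origin: centre of its underside.
- bottle: Bystander at the back between press and pan: white tablet bottle, 54 mm across its cap, 88 mm high. Origin: centre of its underside.
Not all that is in view belongs to the job. What is shaped like the vial but purple or turquoise is not meant.

How it is judged (in metres and radians):
On the way, in this order (a step that is already met when the one before it is completed fails the run):
1. the vial stands upright in the pan, released, with the cover still open and the knob not yet turned past its click (angle between vial's own z axis and vertical below 0.15 rad and z of vial in the frame of pan between -0.004 and 0.008 m and x of vial in the frame of pan between -0.165 and 0.165 m and y of vial in the frame of pan between -0.09 and 0.09 m and contact force between the fingers and vial below 0.05 N and value of joint cover above 0.5 rad and value of joint knob below 0.8 rad), for 0.2 s.
2. the cover is snapped shut, the knob not yet past its click (value of joint cover below 0.03 rad and value of joint knob below 0.8 rad), for 0.2 s.
3. the knob is past its click (value of joint knob above 1.2 rad), for 0.2 s.
At the end, for the whole second after the job is handed in: The vial stands upright (within 0.15 rad) at rest on the floor of the pan, its centre over the pan's floor, released; the card lies flat in its nest (within 12 mm of its centre); the cover is snapped shut (below 0.03 rad); the knob is past its detent (above 1.2 rad) (angle between vial's own z axis and vertical below 0.15 rad and z of vial in the frame of pan between -0.004 and 0.008 m and x of vial in the frame of pan between -0.165 and 0.165 m and y of vial in the frame of pan between -0.09 and 0.09 m and horizontal distance between card and card_nest below 0.012 m and z of card in the frame of card_nest below 0.006 m and angle between card's own z axis and vertical below 0.06 rad and contact force between the fingers and vial below 0.05 N and value of joint cover below 0.03 rad and value of joint knob above 1.2 rad and linear speed of vial below 0.02 m/s); the robot touches nothing.
It fails at once if the vial is tipped over (angle between vial's own z axis and vertical above 0.7 rad).
It fails at once if one of the cups or the other vial in the pan is knocked over or pushed away (moved more than 40 mm or tilted more than 0.5 rad) (distance of any of cup_stack, vial_b, cup_trio from where it was at the start of the episode above 0.04 m or angle between any of cup_stack, vial_b, cup_trio's own z axis and vertical above 0.5 rad).
It fails at once if the carton, jar or white bottle is knocked over or pushed away (moved more than 40 mm or tilted more than 0.5 rad) (distance of any of carton, jar, bottle from where it was at the start of the episode above 0.04 m or angle between any of carton, jar, bottle's own z axis and vertical above 0.5 rad).
It also fails if it takes over 72 s, if anything falls off the work surface, if the arm or the gripper's body presses on something with over 40 N, if the wrist force passes 120 N, or if a joint passes its speed limit or range.

### The arm

A 7-joint arm with a two-finger parallel gripper is mounted at the origin on a cart in front of the work surface, level with it; the furniture and walls round the work are solid. World frame = base frame: x ahead of the robot, y to its left, z up, the work surface at z = 0. Lengths are in mm, angles in rad, forces in N, time in s.
With the tool pointing down it reaches from about 400 to 875 mm from the base axis. Payload 4.4 kg.
Tool frame: the origin (TCP) lies at the very end of the fingers, on their centre line; the grasp point (between the pads) lies 19 mm behind it; y points along the fingers, z is the direction in which the jaws open and shut, and the axes are right-handed (so a half turn about y gives the same grasp; the last joint's range is limited). The gripper opens to 85 mm and grips with 20 to 120 N. Pads are 22 mm wide; open, the fingers measure 114 mm over their backs; the gripper's body (76 mm by 85 mm) begins 54 mm behind the grasp point. The pads swing forward as they close: fully open they stand 13 mm farther back than shut.
Start: joints at [-1.41, 0.628, 0.038, 1.517, -0.027, 0.996, -0.02], TCP at [146.134, 633.374, 231.313] pointing down, gripper open.
Joint ranges: [-3.06, 3.06], [-0.37, 2.12], [-1.25, 1.32], [0.18, 2.47], [-1.1, 4.24], [0.23, 1.98], [-2.94, 2.94]. Speed limits (rad/s): [2.57, 2.57, 3.14, 3.14, 3.14, 3.14, 3.14].

### API

Orientations are given as [roll, pitch, yaw] about the fixed x, y, z axes, in that order (R = Rz(yaw) Ry(pitch) Rx(roll)).
In Python, from cell import ctrl, imaging, finish_job gives the robot as it stands.
- The arm moves only by the shell command python3 -m inch 'ROWS'. ROWS is JSON, one flat list of numbers, 7 for each row, row after row: the opening, from 0 (shut) to 1 (fully open), then the shift along the tool's x, y, z in cm, then the turn, a rotation vector about the tool's x, y, z in degrees. A call has 1 to 12 rows; each row is the pose to reach, as a shift and turn from the pose commanded when the call began, along the tool's axes at that moment; what a row does not reach only later rows make up. A row lasts 1/10 s, in which the tool goes at most 50 mm and 8.59 degrees, less where a joint would pass 70% of its speed; a pose out of reach is approached as far as the arm can. A call with a gripper value outside its range is refused whole. The fingers move at their own pace and stop on an object; the grip force is fixed at half the most. Time passes only in rows, so rows that repeat a pose let the fingers close. It gives the time, the measured TCP pose, the force and the opening at its end, in the units of the state.
- ctrl.read_state(): the state, without advancing time (a new reading comes with each control period).
- imaging.get_image(name): name is "scene" or "top" or "wrist"; returns a dict with "img" (400x640x3 uint8, red, green, blue), "fx", "fy", "cx", "cy" (pixels), "R" (3x3) and "t" (3): a world point X has camera coordinates R X + t. Camera axes: x right, y down, z forward; pixel columns grow to the right and rows downward; lengths in mm; the calibration is good to about 2 mm. A picture is of the moment at which its call begins. There is no depth.
- finish_job(): hands the job in, once; it reports no verdict.
The state is a dict: "clock": time; "qpos": joint angles; "qd": joint speeds; "tau": joint torques, N m; "eef_pos": TCP position; "tool_rot": TCP orientation; "force": force on the tool from outside, world axes, zero at the start; "torque": the same for the moment, N m; "width": finger opening in mm.
Only numpy, scipy, OpenCV 4.12 (cv2) and the standard library are available. Lean on these libraries where they do the work, as an engineer would, in place of code of your own. Each camera call takes 0.05 s, during which the arm holds its last target.

## Working session

There is one attempt and no reset: what is moved stays moved. The work goes in short steps, Python scripts to look and compute and a shell command to move; the robot and the scene stay as the last step left them, time stands still between calls to the robot, and variables do not carry over. Pictures are saved under pics/ and viewed, and the job is handed in when it is done.

```bash
ls; mkdir -p pics; cat > h.py <<'E'
import numpy as np, cv2
from cell import ctrl, imaging
def cap(name,fn):
    d=imaging.get_image(name); cv2.imwrite('pics/'+fn+'.png',cv2.cvtColor(d['img'],cv2.COLOR_RGB2BGR))
    np.savez('pics/'+fn+'.npz',**{k:np.array(d[k]) for k in d}); return d
def ld(fn): return np.load('pics/'+fn+'.npz')
def ray(d,u,v):
    R=np.array(d['R']);t=np.array(d['t']); c=-R.T@t
    r=R.T@np.array([(u-d['cx'])/d['fx'],(v-d['cy'])/d['fy'],1.]); return c,r/np.linalg.norm(r)
def onz(d,u,v,z):
    c,r=ray(d,u,v); return c+r*(z-c[2])/r[2]
def proj(d,X):
    p=np.array(d['R'])@np.array(X,float)+np.array(d['t']); return d['fx']*p[0]/p[2]+d['cx'],d['fy']*p[1]/p[2]+d['cy']
E
python3 - <<'E'
from h import *
for n in ['scene','top','wrist']:
    d=cap(n,n+'0'); print(n,d['fx'],d['cx'],d['cy'],(-np.array(d['R']).T@np.array(d['t'])).round(),np.array(d['R']).round(2).tolist())
s=ctrl.read_state(); print({k:np.round(v,3).tolist() for k,v in s.items()})
E
```

```text
pics
scene 433.79279876729635 320.0477916492429 197.81966210736678 [ 140. -707.  941.] [[0.89, -0.46, 0.01], [-0.33, -0.65, -0.68], [0.32, 0.61, -0.73]]
top 363.0435380956057 321.42735456328376 197.48730933467903 [ 278.   34. 1303.] [[-0.02, -1.0, 0.0], [-0.98, 0.02, -0.21], [0.21, -0.01, -0.98]]
wrist 335.1853427543329 320.70262235784577 201.17029601152544 [ 68. 652. 372.] [[0.22, 0.97, -0.0], [0.93, -0.21, 0.31], [0.3, -0.07, -0.95]]
{'clock': 0.15, 'qpos': [-1.41, 0.629, 0.038, 1.518, -0.027, 0.996, -0.02], 'qd': [0.001, -0.003, -0.0, -0.004, -0.0, -0.001, 0.001], 'tau': [0.002, -56.38, 1.228, -19.365, 0.011, 0.007, -0.0], 'eef_pos': [146.029, 632.9, 230.599], 'tool_rot': [-1.572, -0.0, -0.227], 'force': [0.49, 0.13, 0.048], 'torque': [0.012, -0.052, -0.077], 'width': 85.48}
```

View images.

View pics/scene0.png

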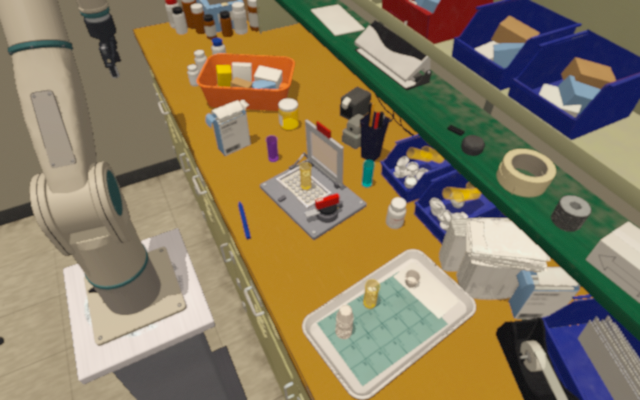

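View pics/top0.png

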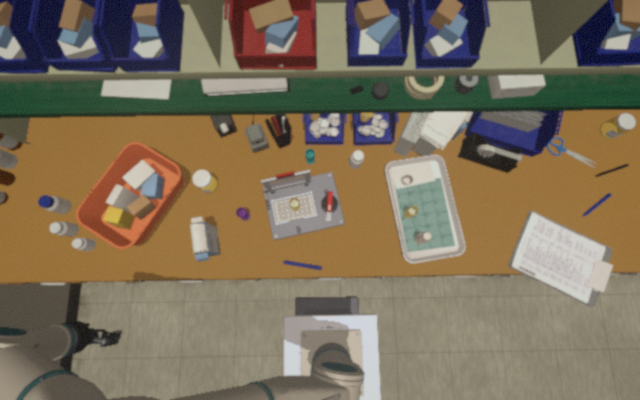

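View pics/wrist0.png

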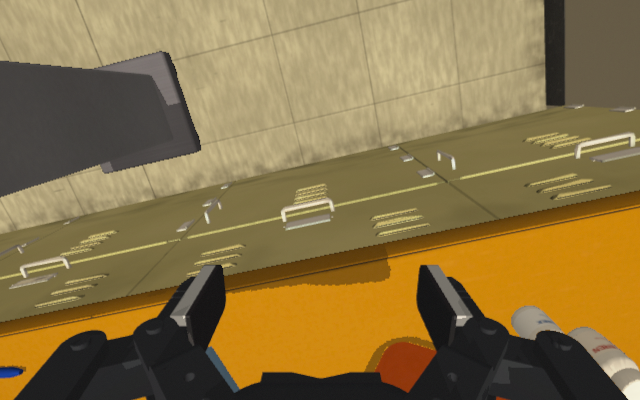

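```bash
python3 - <<'E'
from h import *
a=cv2.imread('pics/scene0.png'); t=cv2.imread('pics/top0.png')
cv2.imwrite('pics/s_press.png',cv2.resize(a[90:240,180:420],None,fx=3.3,fy=3.3,interpolation=cv2.INTER_CUBIC))
cv2.imwrite('pics/t_work.png',cv2.resize(t[140:270,180:470],None,fx=2.75,fy=2.75,interpolation=cv2.INTER_CUBIC))
E
```

```text
(no output)
```

View pics/s_press.png

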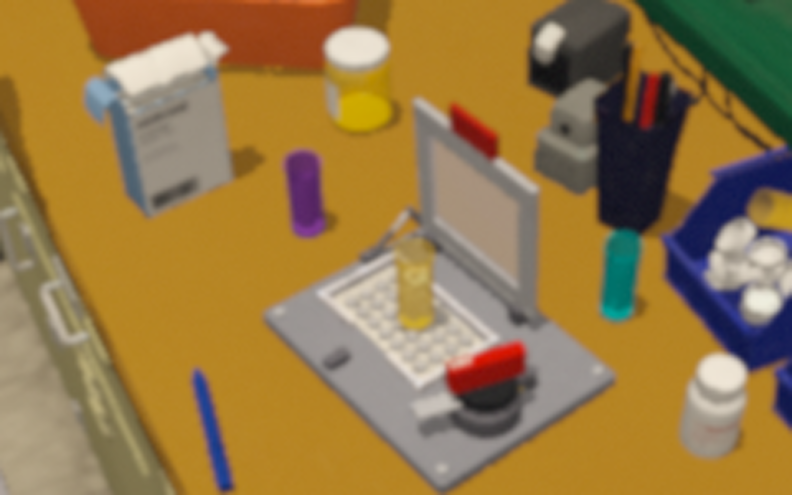

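View pics/t_work.png

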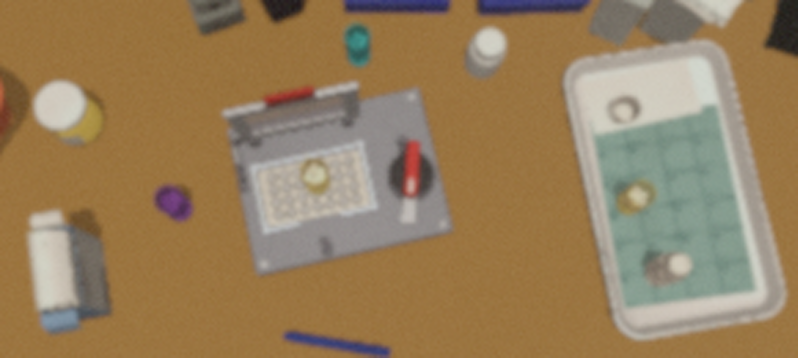

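```bash
python3 - <<'E'
from h import *
s=ld('scene0');t=ld('top0')
S=lambda x,y:(x/3.3+180-.35,y/3.3+90-.35)
T=lambda x,y:(x/2.75+180-.3,y/2.75+140-.3)
for n,p in dict(L=(265,318),F=(443,490),R=(613,380)).items(): print('scene',n,onz(s,*S(*p),14).round(1))
for n,p in dict(L=(260,271),F=(452,230),R=(417,89)).items(): print('top',n,onz(t,*T(*p),14).round(1))
print('vial rim', onz(s,*S(415,247),107).round(1), onz(t,*T(316,171),107).round(1))
print('vial bot', onz(s,*S(415,318),23).round(1))
print('pan corners top', [onz(t,*T(*p),22).round(1) for p in [(566,60),(722,44),(782,318),(628,336)]])
for n,p,z in [('cup_stack',(678,265),100),('vialb',(636,190),82),('trio',(625,108),35),('bottle',(491,40),88),('jar',(61,105),92),('knob L',(414,143),88),('knob R',(409,194),88)]:
    print(n,onz(t,*T(*p),z).round(1))
E
```

```text
scene L [409.8 189.1  14. ]
scene F [464.3 -61.3  14. ]
scene R [651.9 -21.   14. ]
top L [415.4 193.5  14. ]
top F [464.7 -55.8  14. ]
top R [656.3 -14.5  14. ]
vial rim [530.1 120.5 107. ] [526.6 114.9 107. ]
vial bot [527.5 118.7  23. ]
pan corners top [array([ 691.4, -215.3,   22. ]), array([ 710.8, -427.3,   22. ]), array([ 344.2, -471.5,   22. ]), array([ 324.8, -274. ,   22. ])]
cup_stack [ 405.3 -321.4  100. ]
vialb [ 501.4 -281.7   82. ]
trio [ 620. -287.   35.]
bottle [ 698.3 -107.9   88. ]
jar [619.4 435.8  92. ]
knob L [564.4  -6.4  88. ]
knob R [499.7   1.2  88. ]
```

Amber vial-like things: one on the card in the press at scene px (305,175), and vial_b in the pan at (372,293). The purple (272,150) and turquoise (368,173) ones are distractors. The vial on the card is the one meant. I'll work out the first move above it.

```bash
cat >> h.py <<'E'
from scipy.spatial.transform import Rotation as Ro
def delta(x,y,z,yaw):
    s=ctrl.read_state(); p=np.array(s['eef_pos']); R=Ro.from_euler('xyz',s['tool_rot'])
    G=Ro.from_euler('xyz',[-np.pi/2,0,yaw])
    print('from',p.round(1),np.round(s['tool_rot'],3),'clk',s['clock'],'cm',(R.inv().apply(np.array([x,y,z])-p)/10).round(2),'rot',np.degrees((R.inv()*G).as_rotvec()).round(1))
E
python3 -c "
from h import *
delta(520,115,270,0.2)"
```

```text
from [146.  632.9 230.6] [-1.572 -0.    -0.227] clk 0.15 cm [ 48.09  -3.88 -42.06] rot [  0.1 -24.5  -0. ]
```

```bash
python3 -m inch '[1,0,-4,0,0,0,0, 1,24,-4,-21,0,-12,0, 1,24,-4,-21,0,-12,0, 1,24,-4,-21,0,-12,0, 1,24,-4,-21,0,-12,0, 1,24,-4,-21,0,-12,0, 1,24,-4,-21,0,-12,0, 1,24,-4,-21,0,-12,0, 1,24,-4,-21,0,-12,0]'; python3 -c "
from h import *
delta(520,115,270,0.2)
print(np.round(ctrl.read_state()['qpos'],2))"
```

```text
clock: 1.05
eef_pos: [335.2, 371.3, 271.4]
tool_rot: [-1.572, -0.001, -0.024]
force: [-0.1, 0.4, -0.7]
width: 85.4
from [335.2 371.3 271.4] [-1.572e+00 -1.000e-03 -2.400e-02] clk 1.05 cm [ 19.09   0.2  -25.17] rot [  0.1 -12.8   0. ]
[-0.91  0.37  0.02  1.87 -0.01  0.9   0.66]
```

```bash
python3 -m inch '[1,19.1,0,-25.2,0,-12.8,0, 1,19.1,0,-25.2,0,-12.8,0, 1,19.1,0,-25.2,0,-12.8,0, 1,19.1,0,-25.2,0,-12.8,0, 1,19.1,0,-25.2,0,-12.8,0, 1,19.1,0,-25.2,0,-12.8,0, 1,19.1,0,-25.2,0,-12.8,0, 1,19.1,0,-25.2,0,-12.8,0, 1,19.1,0,-25.2,0,-12.8,0]'; python3 -c "
from h import *
cap('wrist','w1');cap('top','top1');cap('scene','scene1')"
```

```text
clock: 1.95
eef_pos: [518.8, 121.3, 270.9]
tool_rot: [-1.569, 0.001, 0.207]
force: [-0.5, -0.3, 0.3]
width: 85.3
```

View pics/w1.png

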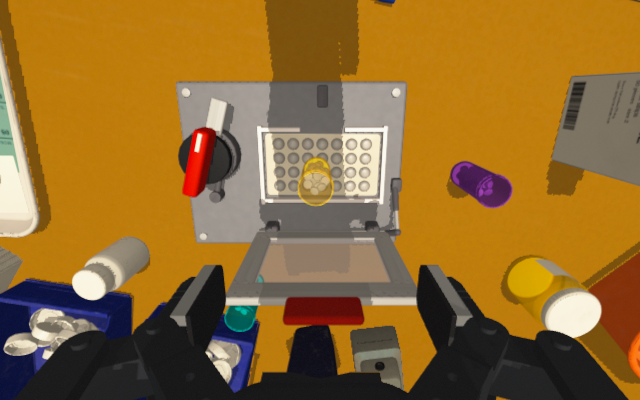

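```bash
python3 - <<'E'
from h import *
a=cv2.imread('pics/w1.png'); 
cv2.imwrite('pics/w1c.png',cv2.resize(a[75:325,165:415],None,fx=2.4,fy=2.4,interpolation=cv2.INTER_CUBIC))
E
```

```text
(no output)
```

View pics/w1c.png

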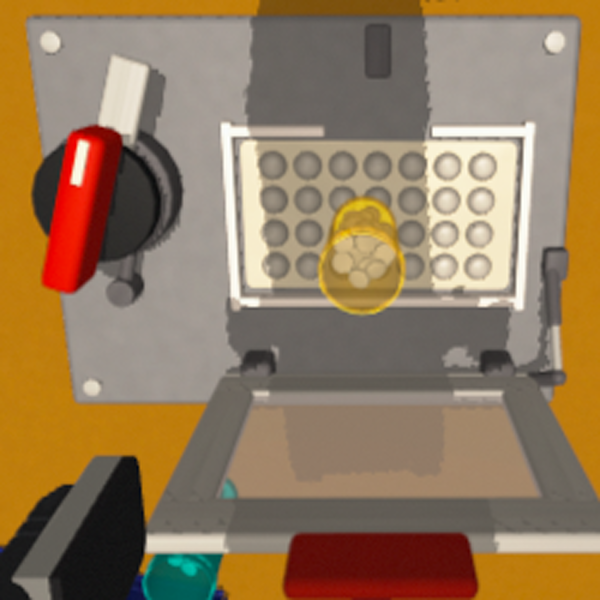

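```bash
python3 - <<'E'
from h import *
w=ld('w1'); t=ld('top0')
C=lambda x,y:(x/2.4+165-.3,y/2.4+75-.3)
A=onz(w,*C(27,17),16);B=onz(w,*C(580,17),16);D=onz(w,*C(77,402),16)
print('corners',A.round(1),B.round(1),D.round(1),'sizes',np.linalg.norm(A-B),np.linalg.norm(A-D))
c=(B+D)/2; v=B-A; u=D-A; print('centre',c.round(1),'yaw',np.arctan2(-v[0],v[1]),np.arctan2(u[1],u[0]))
print('rim',onz(w,*C(362,270),107).round(1),'L/R',onz(w,*C(320,270),107).round(1),onz(w,*C(404,270),107).round(1))
# bar by red mask
img=w['img'][...,:].astype(int); m=((img[...,0]>120)&(img[...,1]<60)&(img[...,2]<60)).astype(np.uint8)
m[:, 260:]=0; m[:120]=0; m[205:]=0
r=cv2.minAreaRect(max(cv2.findContours(m,0,2)[0],key=cv2.contourArea)); bp=cv2.boxPoints(r); print(r)
for p in bp: print(p.round(1),onz(w,*p,80).round(1))
yaw=0.205
for n,l in [('nest',(-5,35)),('knob',(-20,-92)),('hinge',(77,35))]:
    print(n,(c[:2]+np.array([l[0]*np.cos(yaw)-l[1]*np.sin(yaw),l[0]*np.sin(yaw)+l[1]*np.cos(yaw)])).round(1))
# tab top edge in wrist: triangulate angle: tab outer edge
for px in [(287,535),(473,535),(285,597),(478,597)]:
    for ang in (1.5,1.6,1.7,1.75): pass
E
```

```text
corners [464. -55.  16.] [410.8 196.6  16. ] [655.9 -13.8  16. ] sizes 257.1281321644687 196.2969565231838
centre [533.4  91.4  16. ] yaw 0.20823727184884003 0.21127325171079384
rim [525.9 118.1 107. ] L/R [529.4 101.9 107. ] [522.5 134.4 107. ]
((195.272216796875, 160.8527374267578), (18.305269241333008, 70.36810302734375), 13.348726272583008)
[178.2 193. ] [569.  -18.7  80. ]
[194.5 124.5] [495.8  -8.6  80. ]
[212.3 128.7] [496.3   8.7  80. ]
[196.1 197.2] [ 5.698e+02 -3.000e-01  8.000e+01]
nest [521.4 124.6]
knob [532.5  -2.8]
hinge [601.6 141.3]
```

```bash
python3 -c "
from h import *
delta(526.5,118,62,0.208)"
```

```text
from [518.4 121.9 271.2] [-1.57  0.    0.21] clk 2.1 cm [ 0.72 20.92 -0.58] rot [-0.1  0.1 -0. ]
```

```bash
python3 -m inch '[1,0.7,2,-0.6,0,0,0, 1,0.7,6,-0.6,0,0,0, 1,0.7,10,-0.6,0,0,0, 1,0.7,13,-0.6,0,0,0, 1,0.7,15,-0.6,0,0,0, 1,0.7,15,-0.6,0,0,0]'; python3 -c "
from h import *
cap('wrist','w2');cap('scene','s2')
delta(526.5,118,62,0.208)"
```

```text
clock: 2.7
eef_pos: [524.8, 116.3, 118.9]
tool_rot: [-1.57, 0.006, 0.209]
force: [-1.0, -0.5, 0.1]
width: 85.7
from [527.3 116.3 121.7] [-1.57  -0.     0.208] clk 2.8 cm [-0.04  5.97  0.18] rot [-0. -0.  0.]
```

View pics/w2.png

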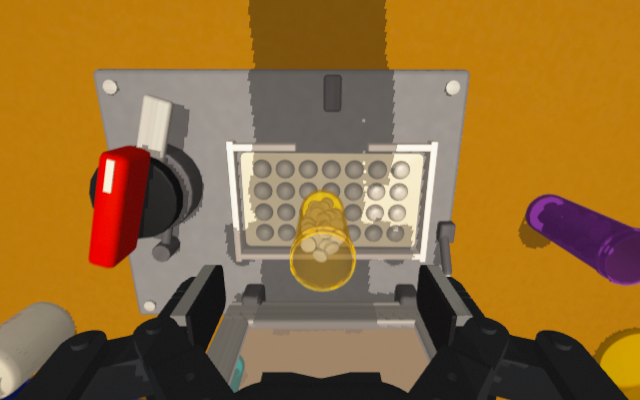

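```bash
python3 -c "
from h import *
w=ld('w2')
print(onz(w,322.5,258,107), 'tcp px',proj(w,(527.3,116.3,107)))"
python3 -m inch '[1,0,2,0.1,0,0,0, 1,0,4,0.1,0,0,0, 1,0,6,0.1,0,0,0, 1,0,6,0.1,0,0,0, 0.2,0,6,0.1,0,0,0, 0.2,0,6,0.1,0,0,0, 0.2,0,6,0.1,0,0,0, 0.2,0,6,0.1,0,0,0,  0.2,0,6,0.1,0,0,0, 0.2,0,6,0.1,0,0,0]'
```

```text
[525.40508784 117.59508272 107.        ] tcp px (np.float64(319.25981511096484), np.float64(260.7750930109106))
clock: 3.8
eef_pos: [528.0, 116.6, 62.5]
tool_rot: [-1.57, -0.002, 0.206]
force: [-1.1, 0.5, 6.2]
width: 34.1
```

```bash
python3 -m inch '[0,0,0,0,0,0,0, 0,0,-1,0,0,0,0, 0,0,-2,0,0,0,0, 0,0,-4,0,0,0,0, 0,0,-7,0,0,0,0, 0,0,-10,0,0,0,0, 0,0,-13,0,0,0,0, 0,0,-13,0,0,0,0]'; python3 -c "
from h import *
cap('wrist','w3');cap('top','t3');cap('scene','s3')
a=cv2.imread('pics/w3.png');b=cv2.imread('pics/t3.png')[140:270,180:470]
s=cv2.imread('pics/s3.png')[90:390,180:480]
cv2.imwrite('pics/m3.png',np.vstack([np.hstack([cv2.resize(a,(400,250)),cv2.resize(s,(250,250))]),cv2.resize(b,(650,291))]))
"
```

```text
clock: 4.6
eef_pos: [530.0, 116.5, 196.1]
tool_rot: [-1.57, -0.009, 0.206]
force: [0.5, -0.2, 0.0]
width: 33.9
```

View pics/m3.png

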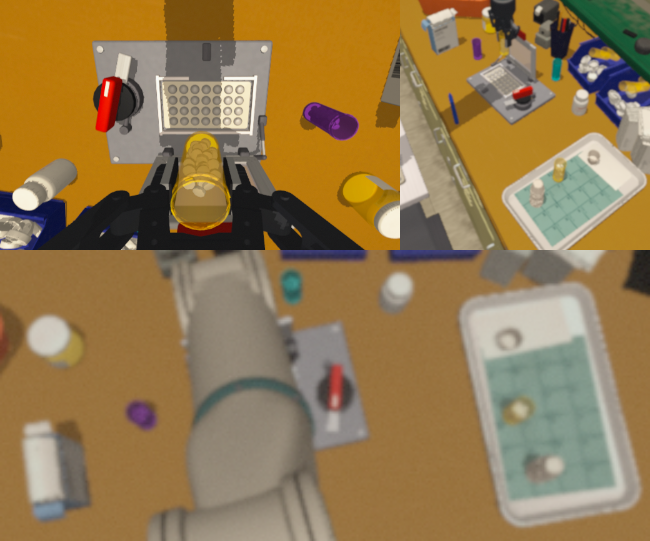

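```bash
python3 -c "
from h import *
t=cv2.imread('pics/top0.png'); cv2.imwrite('pics/pan.png',cv2.resize(t[145:270,375:475],None,fx=4.8,fy=4.8,interpolation=cv2.INTER_CUBIC))
t=cv2.imread('pics/scene0.png'); cv2.imwrite('pics/pan_s.png',cv2.resize(t[240:400,290:490],None,fx=3.5,fy=3.5,interpolation=cv2.INTER_CUBIC))"
```

```text
(no output)
```

View pics/pan.png

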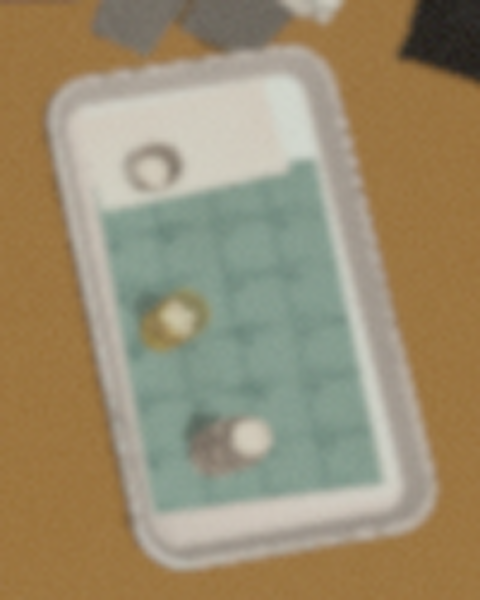

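View pics/pan_s.png

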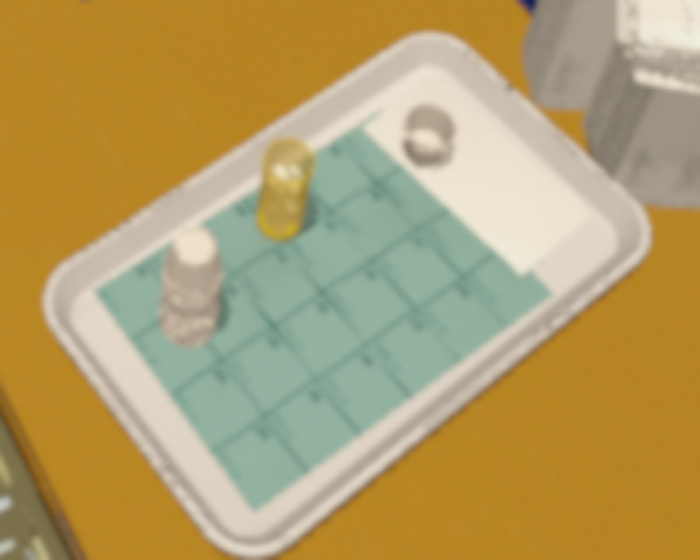

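```bash
python3 - <<'E'
from h import *
s=ld('scene0');t=ld('top0')
S=lambda x,y:(x/3.5+290-.36,y/3.5+240-.36); T=lambda x,y:(x/4.8+375-.4,y/4.8+145-.4)
print('top: rim outer', [onz(t,*T(*p),22).round(0) for p in [(47,100),(340,80),(435,490),(140,540)]])
P=[onz(t,*T(*p),2) for p in [(105,212),(318,160),(383,482),(155,512)]]; print('mat top',np.round(P,0).tolist())
Q=[onz(s,*S(*p),2) for p in [(362,128),(552,295),(255,510),(97,292)]]; print('mat scene',np.round(Q,0).tolist())
print('vialb bot scene',onz(s,*S(279,225),2).round(0),'cupstack bot',onz(s,*S(190,330),2).round(0), 'vialb top', onz(s,*S(289,152),84).round(0))
print('spot top',onz(t,*T(295,310),2).round(0))
for X in [(540,-375,2)]: print(proj(t,X),proj(s,X), (np.array(proj(s,X))-[290,240])*3.5,(np.array(proj(t,X))-[375,145])*4.8)
delta(540,-375,190,0)
E
```

```text
top: rim outer [array([ 676., -210.,   22.]), array([ 689., -437.,   22.]), array([ 374., -479.,   22.]), array([ 342., -260.,   22.])]
mat top [[592.0, -254.0, 2.0], [631.0, -422.0, 2.0], [382.0, -448.0, 2.0], [363.0, -277.0, 2.0]]
mat scene [[592.0, -254.0, 2.0], [631.0, -421.0, 2.0], [382.0, -450.0, 2.0], [362.0, -280.0, 2.0]]
vialb bot scene [ 497. -293.    2.] cupstack bot [ 404. -332.    2.] vialb top [ 500. -287.   84.]
spot top [ 513. -394.    2.]
(np.float64(430.31008804687934), np.float64(202.06787062211583)) (np.float64(403.68888973528806), np.float64(324.2090576276209)) [397.91111407 294.7317017 ] [265.48842263 273.92577899]
from [526.8 115.9 191.5] [-1.571  0.     0.206] clk 4.75 cm [ -8.75   0.15 -48.32] rot [ 0.  11.8 -0. ]
```

```bash
python3 -m inch '[0,-0.3,0,-2,0,1,0, 0,-1,0,-5,0,2,0, 0,-1.5,0,-9,0,3,0, 0,-2.3,0,-13,0,4,0, 0,-3,0,-17,0,5,0, 0,-3.8,0,-21,0,6,0, 0,-4.5,0,-25,0,7,0, 0,-5.2,0,-29,0,8,0, 0,-6,0,-33,0,9,0, 0,-6.7,0,-37,0,10,0, 0,-7.3,0,-40,0,10.5,0, 0,-7.5,0,-41,0,11,0]'; python3 -c "
from h import *
delta(540,-380,190,0)"
```

```text
clock: 5.95
eef_pos: [535.6, -305.1, 189.7]
tool_rot: [-1.572, 0.003, 0.008]
force: [-0.5, 0.0, -1.0]
width: 34.1
from [ 535.6 -305.1  189.7] [-1.572  0.003  0.008] clk 5.95 cm [ 0.38 -0.02 -7.5 ] rot [ 0.1  0.5 -0.2]
```

```bash
python3 -m inch '[0,0.2,0,-3.5,0,0,0, 0,0.3,0,-6.5,0,0,0, 0,0.4,0,-7.3,0,0,0, 0,0.4,3,-7.3,0,0,0, 0,0.4,6,-7.3,0,0,0, 0,0.4,9,-7.3,0,0,0, 0,0.4,11,-7.3,0,0,0, 0,0.4,12,-7.3,0,0,0, 0,0.4,12,-7.3,0,0,0]'; python3 -c "
from h import *
cap('wrist','w4');cap('scene','s4')
delta(540,-380,42,0)
a=cv2.imread('pics/w4.png');s=cv2.imread('pics/s4.png')[200:400,280:500]
cv2.imwrite('pics/m4.png',np.hstack([cv2.resize(a,(400,250)),cv2.resize(s,(275,250))]))
"
```

```text
clock: 6.85
eef_pos: [542.0, -371.4, 69.4]
tool_rot: [-1.568, 0.003, 0.015]
force: [0.7, 0.3, -0.8]
width: 34.0
from [ 543.3 -373.2   71.8] [-1.571e+00 -1.000e-03  1.500e-02] clk 6.95 cm [-0.34  2.98 -0.68] rot [0.  0.8 0. ]
```

View pics/m4.png

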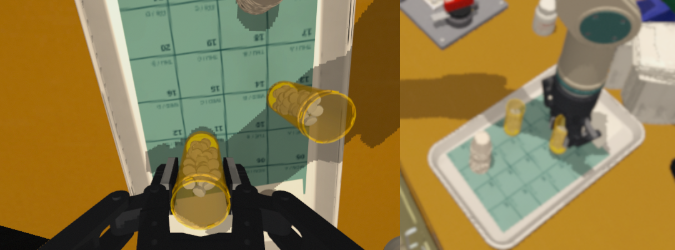

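```bash
python3 -m inch '[0,0,1.5,-0.5,0,0,0, 0,0,2.5,-0.5,0,0,0, 0,0,2.8,-0.5,0,0,0, 0,0,2.9,-0.5,0,0,0, 0,0,2.9,-0.5,0,0,0]'
```

```text
clock: 7.45
eef_pos: [542.4, -378.6, 42.2]
tool_rot: [-1.571, 0.001, 0.014]
force: [-0.8, -0.5, 0.7]
width: 33.3
```

```bash
python3 -m inch '[0,0,0.1,0,0,0,0, 0,0,0.15,0,0,0,0,0,0,0.15,0,0,0,0]'; python3 -m inch '[0.55,0,0,0,0,0,0, 0.7,0,0,0,0,0,0, 0.7,0,0,0,0,0,0, 0.7,0,0,0,0,0,0, 0.7,0,0,0,0,0,0]'; python3 -c "
from h import *
cap('wrist','w5');cap('scene','s5')
a=cv2.imread('pics/w5.png');s=cv2.imread('pics/s5.png')[200:400,280:500]
cv2.imwrite('pics/m5.png',np.hstack([cv2.resize(a,(400,250)),cv2.resize(s,(275,250))]))
"
```

```text
clock: 7.75
eef_pos: [542.7, -378.6, 42.1]
tool_rot: [-1.571, -0.0, 0.014]
force: [-2.6, 2.9, 9.5]
width: 33.9
clock: 8.25
eef_pos: [542.7, -378.5, 40.6]
tool_rot: [-1.571, 0.0, 0.014]
force: [0.1, -0.1, -0.5]
width: 59.7
```

View pics/m5.png

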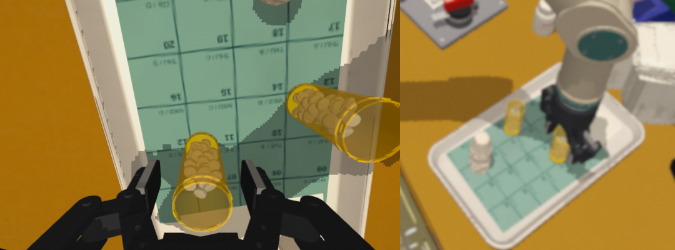

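```bash
python3 -m inch '[0.7,0,-3,0,0,0,0, 0.7,0,-7,0,0,0,0, 0.7,0,-12,0,0,0,0, 0.7,0,-17,0,0,0,0, 0,0,-21,0,0,0,0, 0,0,-23,0,0,0,0, 0,0,-23,0,0,0,0]'; python3 - <<'E'
from h import *
cap('wrist','w6');cap('scene','s6');cap('top','t6')
def tri(a,b):
    A=[];y=[]
    for d,p in (a,b):
        c,r=ray(d,*p); M=np.eye(3)-np.outer(r,r); A.append(M); y.append(M@c)
    return np.linalg.lstsq(np.vstack(A),np.hstack(y),rcond=None)[0]
w=ld('w1');s=ld('scene0')
C=lambda x,y:(x/2.4+165-.3,y/2.4+75-.3); S=lambda x,y:(x/3.3+180-.35,y/3.3+90-.35)
# tab top inner edge L/R in wrist (left of picture = -y)
for n,a,b in [('top +y inner',(475,597),(452,106)),('top -y',(284,597),(497,133)),('bot +y',(470,537),(452,125)),('frame top -y corner',(147,540),(537,190)),('frame top +y',(607,535),(415,100))]:
    X=tri((w,C(*a)),(s,S(*b))); print(n,X.round(1),[np.round(np.array(proj(d,X))-p,1) for d,p in ((w,C(*a)),(s,S(*b)))])
delta(700,150,290,0.208)
E
```

```text
clock: 9.05
eef_pos: [544.4, -379.8, 274.9]
tool_rot: [-1.575, -0.006, 0.014]
force: [0.0, -0.4, 0.2]
width: 16.7
top +y inner [591.9 168.7 205. ] [array([ 0. , -2.5]), array([ 0.4, -0.5])]
top -y [602.5 111.4 210.4] [array([-0. ,  0.5]), array([-0.1,  0.1])]
bot +y [589.6 169.  182.6] [array([-0.2,  1.9]), array([-0.4,  0.4])]
frame top -y corner [613.9  63.2 180.7] [array([-0.2,  1.3]), array([-0.3,  0.3])]
frame top +y [576.1 211.7 186.1] [array([-0.1,  0.6]), array([-0.1,  0.1])]
from [ 542.  -378.   269.3] [-1.569  0.002  0.014] clk 9.2 cm [16.54 -2.03 52.57] rot [ -0.1 -11.1  -0.1]
```

View pics/w6.png

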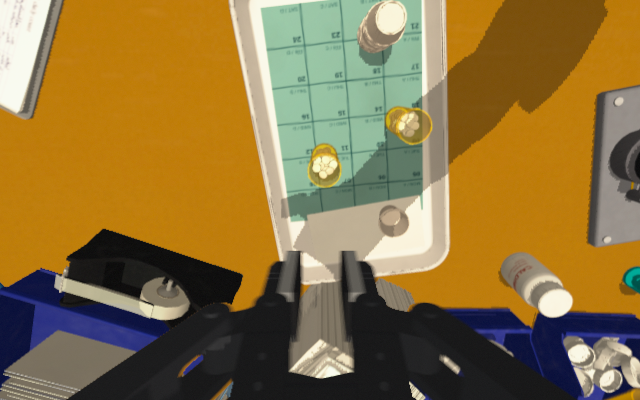

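View pics/s6.png

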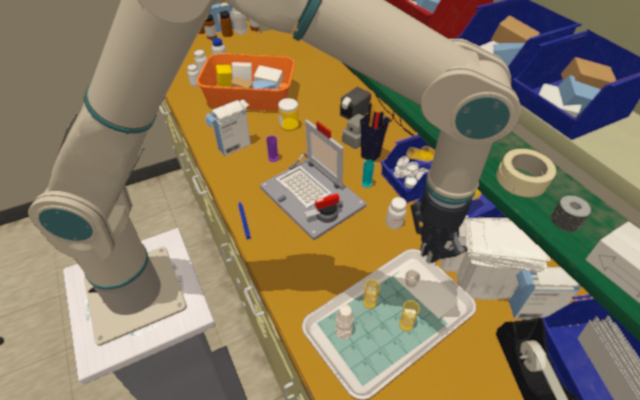

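```bash
python3 - <<'E'
from h import *
s=ld('s6');t=ld('top0')
print('pencup base',onz(s,371,158,0).round(0),'turq base',onz(s,367,186,0).round(0),'grey',onz(s,356,145,0).round(0),'dark',onz(s,348,116,0).round(0))
print('pencup top right rim height guess', [ (z,onz(s,385,118,z).round(0), onz(t,277,130,z).round(0)) for z in (80,110,140)])
for n in ('top0',):
    a=cv2.imread('pics/top0.png'); cv2.imwrite('pics/tb.png',cv2.resize(a[90:210,190:390],None,fx=4,fy=4,interpolation=cv2.INTER_CUBIC))
E
```

```text
pencup base [784. 157.   0.] turq base [705.  54.  -0.] grey [774. 236.  -0.] dark [832. 390.   0.]
pencup top right rim height guess [(80, array([877., 231.,  80.]), array([797., 180.,  80.])), (110, array([851., 199., 110.]), array([784., 176., 110.])), (140, array([825., 166., 140.]), array([772., 173., 140.]))]
```

View pics/tb.png

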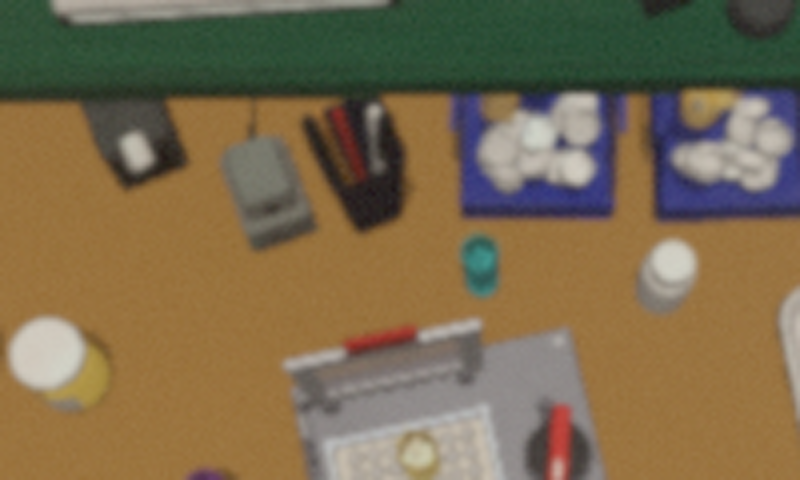

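```bash
python3 -m inch '[0,1,-0.5,4,0,-1,0, 0,2.5,-0.5,9,0,-2,0, 0,3.5,-0.5,14,0,-3,0, 0,5,-0.5,19,0,-4,0, 0,6,-0.5,24,0,-5,0, 0,7,-0.5,29,0,-6,0, 0,8.5,-0.5,34,0,-7,0, 0,9.5,-0.5,39,0,-8,0, 0,11,-0.5,44,0,-9,0, 0,12,-0.5,49,0,-10.5,0, 0,12,-0.5,52.8,0,-11,0, 0,12,-0.5,52.8,0,-11,0]'; python3 -c "
from h import *
delta(655,152,170,0.208)"
```

```text
clock: 10.4
eef_pos: [652.9, 162.6, 272.7]
tool_rot: [-1.563, 0.004, 0.219]
force: [-0.5, 0.8, 0.4]
width: 0.0
from [652.9 162.6 272.7] [-1.563  0.004  0.219] clk 10.4 cm [ 0.02 10.26 -1.16] rot [-0.4  0.6 -0.2]
```

```bash
python3 -m inch '[0,0,1,-1,0,0.6,0, 0,0,4,-1.2,0,0.6,0, 0,0,7,-1.2,0,0.6,0, 0,0,9,-1.2,0,0.6,0, 0,0,10,-1.2,0,0.6,0, 0,0,10,-1.2,0,0.6,0]'; python3 -c "
from h import *
delta(655,152,172,0.208)
s=cap('scene','s7')
a=cv2.imread('pics/s7.png'); cv2.imwrite('pics/s7c.png',cv2.resize(a[60:240,220:460],None,fx=3.3,fy=3.3,interpolation=cv2.INTER_CUBIC))"
```

```text
clock: 11.0
eef_pos: [656.5, 136.3, 173.2]
tool_rot: [-1.572, 0.005, 0.193]
force: [0.1, -0.8, 0.6]
width: 0.2
from [656.5 136.3 173.2] [-1.572  0.005  0.193] clk 11.0 cm [0.15 0.11 1.57] rot [ 0.1 -0.9 -0.3]
```

View pics/s7c.png

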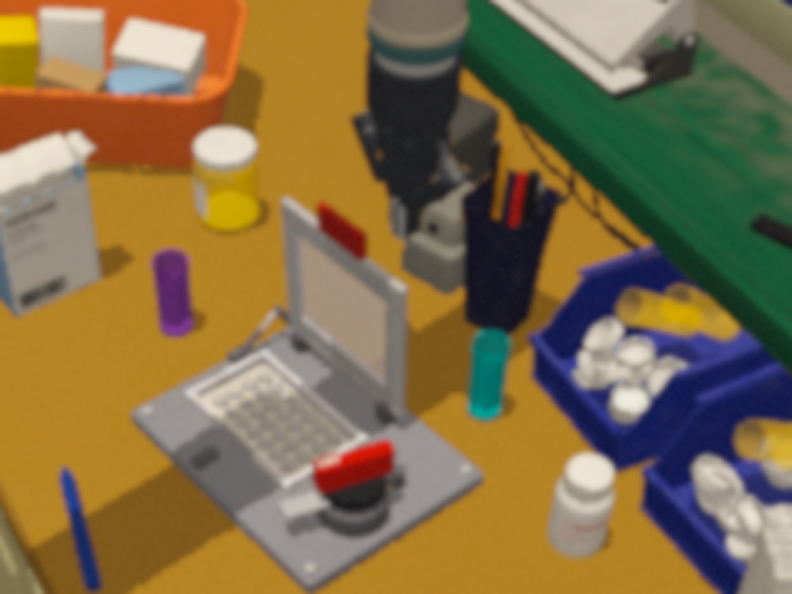

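```bash
python3 -m inch '[0,0.2,0.1,1.5,0,-0.9,0, 0,0.2,0.1,1.5,0,-0.9,0, 0,0.2,0.1,1.5,0,-0.9,0]'; python3 -c "
from h import *
delta(655,152,172,0.208)
for th,r in [(90,140),(75,142),(60,145),(45,150),(30,155),(20,158),(10,160)]:
    a=np.radians(th); d=-r*np.cos(a)+4*np.sin(a)+11; z=34+r*np.sin(a)+4*np.cos(a); print(th,(d/10).round(1),(z/10).round(1), 'world',np.round([601.5+d*.978,140.6+d*.2065,z]))"
```

```text
clock: 11.35
eef_pos: [657.1, 156.0, 175.8]
tool_rot: [-1.57, -0.002, 0.213]
force: [0.4, -0.1, 0.7]
width: -0.3
from [657.1 156.  175.8] [-1.57  -0.002  0.213] clk 11.35 cm [-0.29  0.38 -0.35] rot [-0.   0.3  0.1]
90 1.5 17.4 world [616. 144. 174.]
75 -2.2 17.2 world [580. 136. 172.]
60 -5.8 16.2 world [545. 129. 162.]
45 -9.2 14.3 world [511. 122. 143.]
30 -12.1 11.5 world [483. 116. 115.]
20 -13.6 9.2 world [468. 112.  92.]
10 -14.6 6.6 world [459. 110.  66.]
```

```bash
python3 -m inch '[0,-2,0.1,-0.3,0,0,0, 0,-4,0.2,-0.3,0,0,0, 0,-5.2,0.2,-0.3,0,0,0, 0,-6.5,0.3,-0.3,0,0,0, 0,-8,0.4,-0.3,0,0,0, 0,-9.3,0.7,-0.3,0,0,0, 0,-10.5,1.1,-0.3,0,0,0, 0,-11.6,1.4,-0.3,0,0,0, 0,-11.6,1.4,-0.3,0,0,0]'; python3 -c "
from h import *
s=cap('scene','s8');cap('wrist','w8')
a=cv2.imread('pics/s8.png')[60:240,220:460]; w=cv2.imread('pics/w8.png'); cv2.imwrite('pics/s8c.png',np.hstack([cv2.resize(a,(400,300),interpolation=cv2.INTER_CUBIC),cv2.resize(w,(400,300))]))
print(ctrl.read_state()['eef_pos'],ctrl.read_state()['force'])"
```

```text
clock: 12.25
eef_pos: [544.5, 127.1, 161.6]
tool_rot: [-1.571, -0.002, 0.211]
force: [1.7, 0.3, 0.8]
width: 0.3
[545.06841543 127.22989905 161.71132324] [ 0.64801641 -0.75491386  2.69794748]
```

View pics/s8c.png

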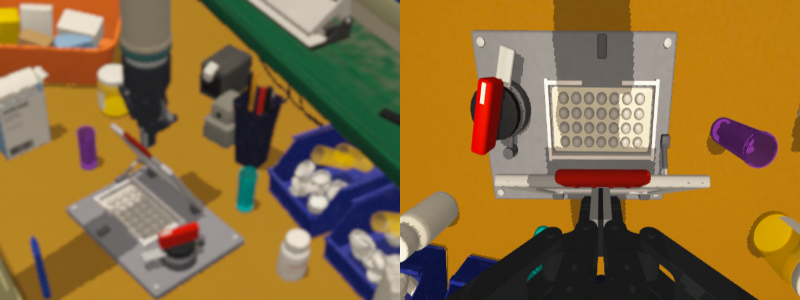

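```bash
python3 -m inch '[0,-1.2,0.5,0,0,0,0, 0,-2.3,1.2,0,0,0,0, 0,-3.4,1.9,0,0,0,0, 0,-4.4,2.7,0,0,0,0, 0,-5.4,3.7,0,0,0,0, 0,-6.3,4.7,0,0,0,0, 0,-7.1,5.8,0,0,0,0, 0,-7.8,7,0,0,0,0, 0,-8.3,8.3,0,0,0,0, 0,-8.8,9.6,0,0,0,0, 0,-9,11,0,0,0,0, 0,-9.1,12,0,0,0,0]'; python3 -c "
from h import *
s=cap('scene','s9');cap('wrist','w9')
a=cv2.imread('pics/s9.png')[60:240,220:460]; w=cv2.imread('pics/w9.png'); cv2.imwrite('pics/s9c.png',np.hstack([cv2.resize(a,(400,300),interpolation=cv2.INTER_CUBIC),cv2.resize(w,(400,300))]))
print(ctrl.read_state()['eef_pos'],ctrl.read_state()['force'])"
```

```text
clock: 13.55
eef_pos: [454.8, 108.0, 40.0]
tool_rot: [-1.571, 0.001, 0.211]
force: [-0.1, 0.0, 0.8]
width: -0.3
[454.40661911 107.89057803  39.7502824 ] [0.58464062 0.63393403 1.17923654]
```

View pics/s9c.png

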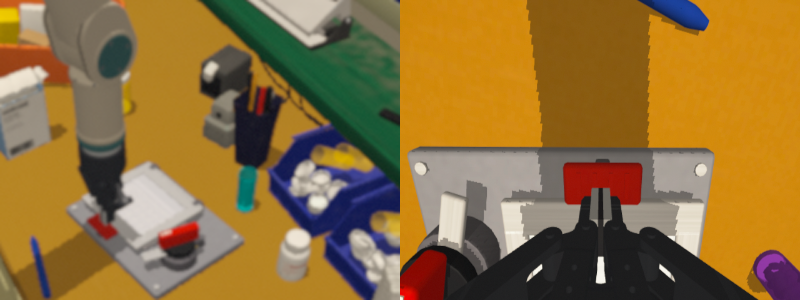

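```bash
python3 -m inch '[0,0,0.2,0,0,0,0, 0,0,0.4,0,0,0,0, 0,0,0.5,0,0,0,0]'; python3 -m inch '[0,0,-2,0,0,0,0, 0,0,-6,0,0,0,0, 0,0,-10,0,0,0,0, 0,0,-14,0,0,0,0, 0,0,-17,0,0,0,0, 0,0,-17,0,0,0,0]';python3 -c "
from h import *
s=cap('scene','s10');cap('wrist','w10')
a=cv2.imread('pics/s10.png')[90:240,240:440]; w=cv2.imread('pics/w10.png'); cv2.imwrite('pics/s10c.png',np.hstack([cv2.resize(a,(400,300),interpolation=cv2.INTER_CUBIC),cv2.resize(w,(400,300))]))
delta(533,-3.5,180,-0.13)"
```

```text
clock: 13.95
eef_pos: [455.7, 108.3, 37.6]
tool_rot: [-1.571, -0.002, 0.211]
force: [-3.5, -1.8, 28.8]
width: 0.3
clock: 14.55
eef_pos: [458.0, 108.8, 210.2]
tool_rot: [-1.57, -0.01, 0.211]
force: [-0.6, 0.5, 0.2]
width: -0.2
from [455.5 108.1 206.7] [-1.571 -0.002  0.211] clk 14.65 cm [  5.23   2.68 -12.54] rot [-0.  19.6  0.1]
```

View pics/s10c.png

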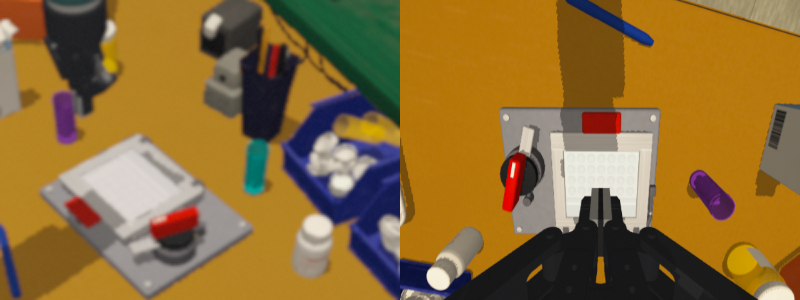

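```bash
python3 -m inch '[0.6,1.5,0.5,-3.5,0,5,0, 0.6,3,1,-7,0,10,0, 0.6,4.5,1.5,-10.5,0,16,0, 0.6,5.2,2,-12.5,0,19.6,0, 0.6,5.2,5,-12.5,0,19.6,0, 0.6,5.2,6,-12.5,0,19.6,0, 0.6,5.2,6,-12.5,0,19.6,0]';python3 - <<'E'
from h import *
w=cap('wrist','w11')
print(ctrl.read_state()['eef_pos'],ctrl.read_state()['tool_rot'])
img=w['img'].astype(int); m=((img[...,0]>110)&(img[...,1]<60)&(img[...,2]<60)).astype(np.uint8)
for c in cv2.findContours(m,0,2)[0]:
    if cv2.contourArea(c)>200:
        r=cv2.minAreaRect(c); print(r,'centre',onz(w,*r[0],85).round(1),'tab?',onz(w,*r[0],38).round(1),[onz(w,*p,85).round(1).tolist() for p in cv2.boxPoints(r)])
print('expect knob px',proj(w,(532.5,-4,88)))
E
```

```text
clock: 15.35
eef_pos: [529.7, -2.3, 143.6]
tool_rot: [-1.571, 0.006, -0.13]
force: [-1.4, -0.1, 0.2]
width: 51.1
[530.81872142  -2.21743983 144.88806795] [-1.5706859   0.00338374 -0.12924144]
((319.1346740722656, 226.5109100341797), (99.46315002441406, 24.01915168762207), 88.2901840209961) centre [532.2  -3.5  85. ] tab? [551.2  -6.3  38. ] [[498.6, -7.5, 85.0], [500.1, 7.2, 85.0], [569.2, 0.9, 85.0], [567.6, -15.4, 85.0]]
((462.94769287109375, 62.35493469238281), (40.357173919677734, 92.18769073486328), 70.1678695678711) centre [445.   88.5  85. ] tab? [443.6 107.3  38. ] [[439.7, 60.9, 85.0], [430.0, 108.0, 85.0], [450.3, 116.3, 85.0], [460.8, 67.8, 85.0]]
expect knob px (np.float64(318.3967055107038), np.float64(228.8449449252418))
```

View pics/w11.png

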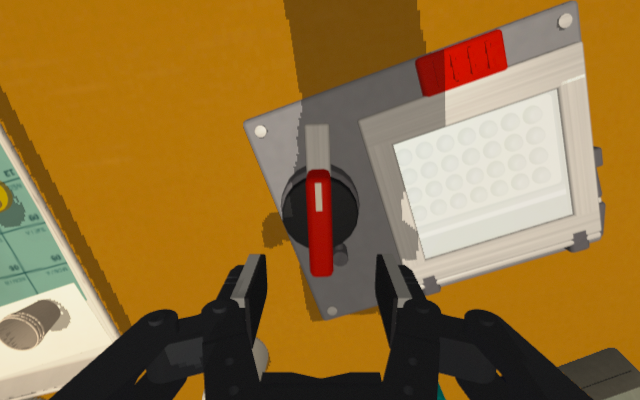

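```bash
python3 -c "
from h import *
delta(532.4,-3.5,61,-0.105)"
```

```text
from [530.8  -2.2 144.9] [-1.571  0.003 -0.129] clk 15.4 cm [ 0.2   8.39 -0.11] rot [-0.  -1.4 -0.2]
```

```bash
python3 -m inch '[0.6,0.2,2,-0.1,0,-1.4,0, 0.6,0.2,5,-0.1,0,-1.4,0, 0.6,0.2,7.3,-0.1,0,-1.4,0, 0.6,0.2,8.2,-0.1,0,-1.4,0, 0.6,0.2,8.2,-0.1,0,-1.4,0, 0,0.2,8.2,-0.1,0,-1.4,0, 0,0.2,8.2,-0.1,0,-1.4,0, 0,0.2,8.2,-0.1,0,-1.4,0, 0,0.2,8.2,-0.1,0,-1.4,0, 0,0.2,8.2,-0.1,0,-1.4,0]'; python3 -c "
from h import *
delta(532.4,-3.5,61,-1.5)"
```

```text
clock: 16.4
eef_pos: [535.1, -3.9, 65.3]
tool_rot: [-1.57, -0.003, -0.106]
force: [0.2, 1.0, 6.2]
width: 15.0
from [535.1  -3.9  65.3] [-1.57  -0.003 -0.106] clk 16.4 cm [-0.28  0.43  0.01] rot [-0.2 79.9  0.1]
```

```bash
python3 -m inch '[0,0,0,0,0,6,0, 0,-0.1,0,0,0,12,0, 0,-0.1,0,0,0,18,0, 0,-0.2,0,0,0,24,0, 0,-0.2,0,0,0,30,0, 0,-0.2,0,0,0,36,0, 0,-0.2,0,0,0,42,0, 0,-0.2,0,0,0,48,0, 0,-0.2,0,0,0,54,0, 0,-0.2,0,0,0,60,0, 0,-0.2,0,0,0,63,0, 0,-0.2,0,0,0,63,0]'; python3 -c "
from h import *
cap('wrist','w12');s=ctrl.read_state();print(s['tool_rot'],s['torque'],s['width'])"
```

```text
clock: 17.6
eef_pos: [534.2, -4.9, 65.3]
tool_rot: [-1.567, -0.002, -1.208]
force: [3.0, -0.4, 5.7]
width: 14.7
[-1.56664083 -0.00226479 -1.20674812] [-0.32963669 -0.05416058 -0.18834707] 14.812326667039562
```

View pics/w12.png

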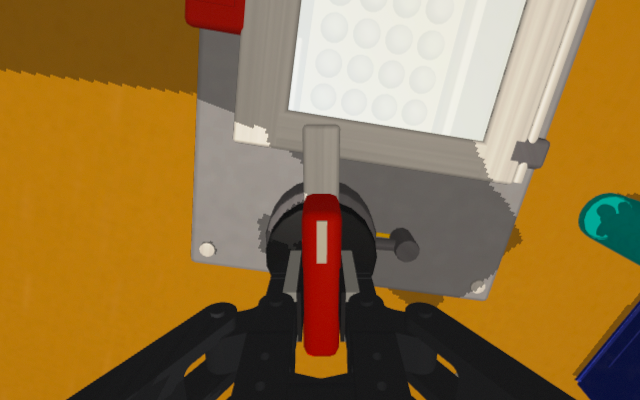

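```bash
python3 -m inch '[0,0,0,0,0,3,0, 0,0,0,0,0,5,0, 0,0,0,0,0,5,0]'; python3 -c "
from h import *
s=ctrl.read_state();print(s['tool_rot'],s['torque'],s['width'])"; python3 -m inch '[0.4,0,0,0,0,5,0, 0.6,0,0,0,0,5,0, 0.6,0,0,0,0,5,0, 0.6,0,0,0,0,5,0, 0.6,0,-2,0,0,5,0, 0.6,0,-6,0,0,5,0, 0.6,0,-10,0,0,5,0, 0.6,0,-14,0,0,5,0, 0.6,0,-14,0,0,5,0]'; python3 - <<'E'
from h import *
w=cap('wrist','w13')
img=w['img'].astype(int); m=((img[...,0]>110)&(img[...,1]<60)&(img[...,2]<60)).astype(np.uint8)
for c in cv2.findContours(m,0,2)[0]:
    if cv2.contourArea(c)>200:
        r=cv2.minAreaRect(c); print(r,'centre',onz(w,*r[0],85).round(1),[onz(w,*p,85).round(1).tolist() for p in cv2.boxPoints(r)])
E
```

```text
clock: 17.95
eef_pos: [534.1, -4.9, 65.3]
tool_rot: [-1.567, -0.002, -1.295]
force: [2.1, -1.0, 5.4]
width: 14.8
[-1.56655961 -0.00175088 -1.2946752 ] [-0.32379754 -0.0520359  -0.2591649 ] 14.759568831543696
clock: 18.85
eef_pos: [535.3, -4.9, 208.6]
tool_rot: [-1.561, -0.002, -1.38]
force: [0.3, -0.1, 0.0]
width: 51.2
((317.32733154296875, 186.48574829101562), (83.17730712890625, 18.600685119628906), 89.01223754882812) centre [532.8   0.   85. ] [[518.6, 31.9, 85.0], [533.0, 35.0, 85.0], [548.1, -34.6, 85.0], [532.5, -37.9, 85.0]]
((237.07095336914062, 33.95771026611328), (70.39972686767578, 32.06031036376953), 85.76361083984375) centre [455.2 100.4  85. ] [[440.2, 119.2, 85.0], [461.7, 124.9, 85.0], [471.2, 80.5, 85.0], [448.3, 74.4, 85.0]]
```

View pics/w13.png

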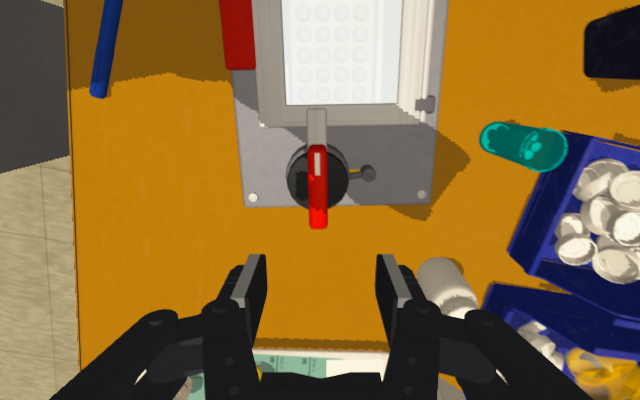

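```bash
python3 -m inch '[0.6,0,-2,0,0,0,0, 0.6,0,-5,0,0,0,0, 0.6,0,-5,0,0,0,0,0.6,0,-5,0,0,0,0,0.6,0,-5,0,0,0,0]'; python3 -c "
from h import *
cap('scene','s14');cap('wrist','w14')
a=cv2.imread('pics/s14.png')[80:400,180:500]
cv2.imwrite('pics/s14c.png',cv2.resize(a,(590,590),interpolation=cv2.INTER_CUBIC))"
```

```text
clock: 19.4
eef_pos: [530.9, -4.0, 252.2]
tool_rot: [-1.574, 0.001, -1.38]
force: [-0.2, 1.1, 0.3]
width: 50.9
```

View pics/s14c.png

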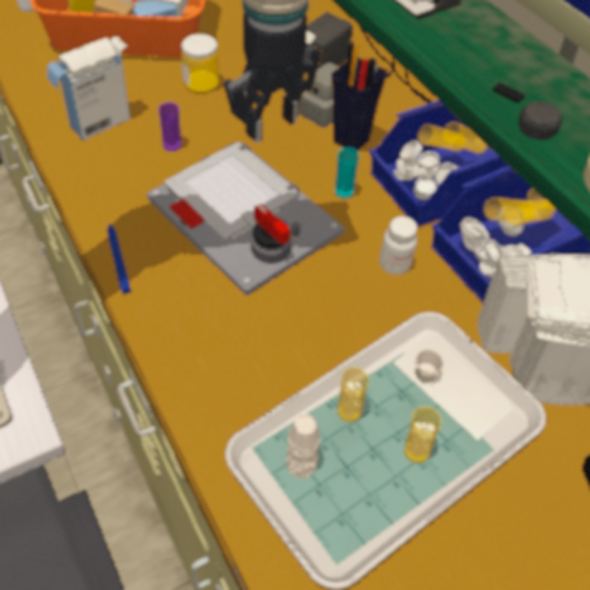

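The picture shows the vial upright in the pan (crop 421,435), the cover shut, the knob bar turned to about (270,225), and all the bystanders standing.

```bash
python3 -c "
from cell import finish_job
print(finish_job())"
```

```text
the job is handed in; nothing more can be done
None
```

I did all three steps in order and handed the job in at about 19.4 s; the hand-in gives no verdict.

- **Vial:** I moved the amber vial off the card to a free spot in the pan, near x 542, y -379 mm. The last pictures show it upright and released.
- **Cover:** I pulled it over from behind with closed fingers and pressed the tab down. It made firm contact at 37.6 mm (38 mm expected when shut) and stayed shut in the later pictures.
- **Knob:** I gripped the bar and turned the tool 68° clockwise. After release the bar measured about 72° from where it started and lined up with the press's y axis. That fits it having snapped on to its stop.
- **Surroundings:** The card still shows flat in its nest through the pane. The cups, second vial, carton, jar and bottle look unmoved, judged by eye without measuring. The arm was clear of everything at 252 mm.

Two small mismatches showed up. The measured base plate came out about 2% smaller than given, and the three cameras disagreed on the press centre by 2–7 mm. I used the close wrist view, and every grasp and contact fitted it.

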